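# Shut and secure the findings drawer on a jeweller's bench

## Robot

A 6-joint arm with a two-finger parallel gripper is mounted at the origin on the work surface. World frame = base frame: x ahead of the robot, y to its left, z up, the work surface at z = 0. Lengths are in m, angles in rad, forces in N, time in s.
With the tool pointing down it reaches from about 0.3 to 0.875 m from the base axis. Payload 6.4 kg.
Tool frame: the origin (TCP) lies midway between the tips of the shut fingers; the grasp point (between the pads) lies 19 mm behind it; z points along the fingers, y is the line along which they close (so a half turn about z gives the same grasp; the last joint's range is limited). The gripper opens to 85 mm and grips with 20 to 120 N. Pads are 22 mm wide; open, the fingers measure 114 mm over their backs; the gripper's body (76 mm by 85 mm) begins 54 mm behind the grasp point. The pads swing forward as they close: fully open they stand 13 mm farther back than shut.
Start: joints at [0.969, 0.181, 1.607, -0, 1.354, -0.206], TCP at [0.222, 0.531, 0.231] pointing down, gripper open.
Joint ranges: [-2.99, 2.99], [-0.89, 2.07], [0.3, 2.58], [-1.14, 4.28], [0, 2.63], [-3.12, 3.12]. Speed limits (rad/s): [2.57, 2.57, 3.01, 3.14, 3.14, 3.14].

## Interface

Orientations are given as a unit quaternion [w, x, y, z].
In Python, from bench import get_obs, camera, hand_in gives the robot as it stands.
- The arm moves only by the tool carry_out, never from a script. Its argument "plan" is a list that holds one entry, the list of rows, each a list of 7 numbers: the shift along the world's x, y, z in m, then the turn, a rotation vector about the world's x, y, z in rad, then the opening, from 0 (shut) to 1 (fully open). In form: [[[x, y, z, rx, ry, rz, hand], ...]]. A call has exactly 5 rows; each row is the pose to reach, as a shift and turn from the pose commanded when the call began; what a row does not reach only later rows make up. A row lasts 1/12 s, in which the tool goes at most 41.7 mm and 7.16 degrees, less where a joint would pass 70% of its speed; a pose out of reach is approached as far as the arm can. A call with a gripper value outside its range is refused whole. The fingers move at their own pace and stop on an object; the grip force is fixed at half the most. Time passes only in rows, so rows that repeat a pose let the fingers close, or fill a call up. It gives the time, the measured TCP pose, the force, the opening and the grip force at its end, in the units of the state.
- get_obs(): the state, without advancing time (a new reading comes with each control period).
- camera(name): name is "scene" or "side" or "wrist"; returns a dict with "pixels" (480x640x3 uint8, red, green, blue), "z_map" (480x640 float32, m along the optical axis (not along the pixel's ray), 0 where there is no reading), "camera_matrix" (3x3 intrinsics, pixels), "cam_to_world" (4x4, takes a point from camera to world coordinates). Camera axes: x right, y up, looking along -z (the intrinsics and any distortion apply to the point x, -y, -z); pixel columns grow to the right and rows downward; lengths in m; the calibration is good to about 2 mm. A picture is of the moment at which its call begins.
- hand_in(): hands the job in; it is judged then, once.
The state is a dict: "time_s": time; "q": joint angles; "dq": joint speeds; "joint_efforts": joint torques, N m; "eef_pos": TCP position; "eef_rot": TCP orientation; "wrist_force": force on the tool from outside, world axes, zero at the start; "torque": the same for the moment, N m; "opening": opening from 0.0 (shut) to 1.0 (fully open); "grasp_force": force on a finger pad.
Only numpy, scipy, OpenCV 4.12 (cv2) and the standard library are available. Lean on these libraries where they do the work, as an engineer would, in place of code of your own. Each camera call takes 0.05 s, during which the arm holds its last target. There are 200 camera calls.

## Task

The bead drawer of the small wooden cabinet is held open by the red-handled stop pin in the cabinet's top. Draw the pin out and park it upright in the notch of the blue pin rest, hanging by its collar; then push the drawer fully home past its detent without slamming it, and only then tip the brass flap over so that it hangs down in front of the drawer. Leave the bead jar, the pliers and the bangle where they are.

Things in the scene. Friction and masses are not known exactly. Their poses are not given: they have to be found in the camera images.
- cabinet: Fixed wooden cabinet, 190 mm deep (x) x 200 mm wide (y) x 105 mm high, with one inset drawer in its front. Origin: centre of its underside; its front face is at x = -95 mm of its own frame and looks to its -x (roughly towards the robot, yaw up to 0.3 rad). Its top is flat and free apart from the pin and the flap.
- bore (a point): Mouth of the 10.5 mm bore, on the cabinet's top surface (105 mm up, 33 mm behind the front face, 50 mm to the cabinet's +y side). The pin stands in it at the start. Axes as the cabinet's.
- pin: Loose upright stop pin, 60 g: steel shank 8 mm thick reaching 50 mm down, steel collar 24 mm wide and 4 mm thick, above it a red round handle 16 mm thick, 4 to 40 mm above the origin. Origin: on the axis at the collar's underside; z up along the handle. At the start the collar rests on the cabinet's top and the shank stands inside the drawer and blocks it.
- pin_tip (a point): Lower tip of the pin's shank, 50 mm below the pin's origin.
- pin_rest: Fixed pin rest left or right of the cabinet: dark wooden foot 85 x 70 mm, blue upright and on it a blue fork plate 50 mm wide, 6 mm thick, upper face 75 mm above the bench, nothing above it. A straight notch 12 mm wide and 48 mm long runs along its x axis, open at the -x end (the upright carries the +x end). Origin: centre of the underside.
- notch (a point): Point to park the pin: on the notch's centre line, level with the fork's upper face (75 mm above the bench). The notch runs from 28 mm in front (-x) of this point to 20 mm behind it (+x); axes as the pin rest's. Parked, the pin's collar rests on the fork and its shank hangs through the notch.
- drawer (a joint): Opening of the drawer in m: 0 = fully home against its stop, grows as it comes out (towards the cabinet's -x). It starts 55 to 85 mm open. A sprung detent resists by about 5 N from 12 mm to 5 mm; past that it pulls the drawer home to 0.
- drawer_handle (a point): Middle of the drawer's brass bar handle, which moves with the drawer: bar 10 mm thick and 60 mm long, along the cabinet's y, 70 mm above the bench, 26 mm in front of the drawer's front panel. With the drawer home the panel is flush with the cabinet's front face. The panel is 176 mm wide, from 12 to 88 mm above the bench.
- hasp (a joint): Angle of the brass flap in rad: 0 = up, leaning back 30 degrees behind the vertical, as far as it goes; 0.52 = straight up; grows as it tips forward over the front edge; 3.6 = hanging down in front of the drawer. It falls to either side by its own weight. It starts at 0 to 0.2.
- hasp_hinge (a point): Middle of the flap's hinge, on the cabinet's front top edge: 4 mm in front of the front face, 109 mm up, 62 mm to the cabinet's -y side. The hinge axis is along the cabinet's y.
- hasp_tip (a point): Middle of the flap's rounded free edge, 44 mm from the hinge. The flap is 26 mm wide and 5 mm thick.
- bead_jar: Bystander: glass jar, 68 mm wide, 75 mm high, black lid. It stands on the other side of the cabinet from the pin rest. Origin: centre of the underside.
- pliers: Bystander: pliers with red grips lying on the bench in front of the cabinet, about 135 mm long, 18 mm high or less. Origin: near the joint, on the bench.
- bangle: Bystander: steel bangle lying flat on the bench in front of the cabinet, 68 mm wide, 10 mm high. Origin: centre of the underside.
Mind the look-alikes: they are no part of the job. Of the things like the pin, leave any that is black or turquoise; of the rest the smaller one is meant.

How it is judged:
By the outcome, as a careful person would: the job done as asked, in the order asked, and still so for the second after the job is handed in, with the robot touching nothing.
It also fails if it takes over 59 s, if anything falls off the work surface, if the arm or the gripper's body presses on something with over 40 N, if the wrist force passes 120 N, or if a joint passes its speed limit or range.

## Working session

There is one attempt and no reset: what is moved stays moved. The work goes in short steps, Python scripts to look and compute and a tool call to move; the robot and the scene stay as the last step left them, time stands still between calls to the robot, and variables do not carry over. Pictures are saved under pics/ and viewed, at most 10 in all, crops included, and the job is handed in when it is done.

Besides the shell and the picture viewer there is one more tool, called as name([rows], argument=value, ...), one row to a line, values as JSON. carry_out: Moves the arm, as the interface text tells. Its arguments: {"type":"object","properties":{"plan":{"type":"array","items":{"type":"array","items":{"type":"array","items":{"type":"number"}}}}},"required":["plan"]}

```bash
mkdir -p pics
cat > h.py <<'E'
import numpy as np, cv2
from bench import get_obs, camera, hand_in
def cloud(c):
    z=c["z_map"]; K=c["camera_matrix"]; v,u=np.mgrid[0:480,0:640]
    p=np.stack([(u-K[0,2])/K[0,0]*z,-(v-K[1,2])/K[1,1]*z,-z],-1)
    T=c["cam_to_world"]; w=p@T[:3,:3].T+T[:3,3]; w[z==0]=np.nan
    return w
E
python3 - <<'E'
from h import *
for n in("scene","side"):
    c=camera(n); cv2.imwrite(f"pics/{n}0.png",c["pixels"][:,:,::-1]); np.savez(f"{n}0.npz",w=cloud(c),p=c["pixels"],K=c["camera_matrix"],T=c["cam_to_world"])
o=get_obs(); print(o)
E
```

```text
{'time_s': 0.1, 'q': array([ 9.68725934e-01,  1.81488098e-01,  1.60790591e+00,  5.95638926e-08,
        1.35379731e+00, -2.06302601e-01]), 'dq': array([-0.00067734, -0.00187237, -0.00169456,  0.00052001,  0.0013384 ,
        0.0011661 ]), 'joint_efforts': array([ 9.65347062e-04, -4.45879984e+01, -3.52235413e+01, -1.49735210e-04,
        4.22379861e-03, -8.92713871e-06]), 'eef_pos': array([0.22137029, 0.53014144, 0.23046325]), 'eef_rot': array([-3.14381828e-04,  1.96594908e-01,  9.80484474e-01, -7.34914942e-04]), 'wrist_force': array([0.25850366, 0.61085671, 0.4083962 ]), 'torque': array([ 0.07519558, -0.03775509,  0.02067878]), 'grasp_force': 0.0, 'opening': 0.999281636905964}
```

View pics/scene0.png

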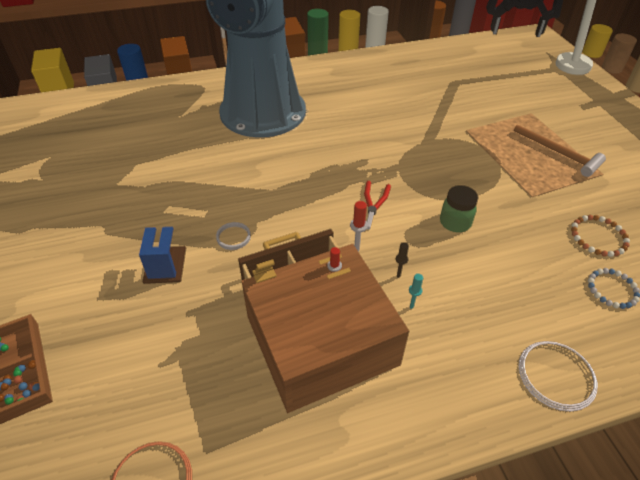

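View pics/side0.png

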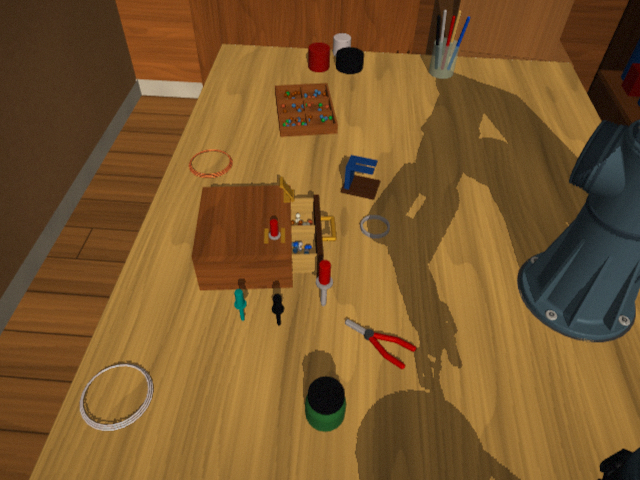

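The scene view shows the real pin at (335,258) in the cabinet top and a larger red decoy at (360,215). The pin rest is at (160,255), the bangle at (233,236), the pliers at (372,200) and the flap at (265,270). The drawer handle is at (281,241). The side view agrees: pin (274,228), rest (360,172), flap (286,190).

```bash
cat > m.py <<'E'
from h import *
def load(n): d=np.load(n+"0.npz"); return d["w"],cv2.cvtColor(d["p"],cv2.COLOR_RGB2HSV).astype(int)
for n in("scene","side"):
    w,h=load(n); H,S,V=h[...,0],h[...,1],h[...,2]
    z=w[...,2]; ok=np.isfinite(z)
    near=ok&(w[...,0]>.2)&(w[...,0]<.95)&(abs(w[...,1])<.6)
    top=(near&(abs(z-.105)<.005)).astype(np.uint8)
    k,l,s,ce=cv2.connectedComponentsWithStats(cv2.morphologyEx(top,cv2.MORPH_OPEN,np.ones((3,3))))
    i=1+np.argmax(s[1:,4]); P=w[l==i]; r=cv2.minAreaRect(P[:,:2].astype(np.float32))
    print(n,"top",np.median(P[:,2]),r,cv2.boxPoints(r).round(4).tolist())
    red=near&((H<6)|(H>174))&(S>190)&(V>100); k,l,s,ce=cv2.connectedComponentsWithStats(red.astype(np.uint8))
    for i in range(1,k):
        if s[i,4]>25:
            P=w[l==i]; print(" red",ce[i].round(),s[i,4],np.median(P,0).round(4),P.min(0).round(3),P.max(0).round(3))
    bl=near&(H>105)&(H<125)&(S>150)&(V>60); k,l,s,ce=cv2.connectedComponentsWithStats(bl.astype(np.uint8))
    for i in range(1,k):
        if s[i,4]>60:
            P=w[l==i]; print(" blue",ce[i].round(),s[i,4],P.min(0).round(3),P.max(0).round(3)); Q=P[abs(P[:,2]-.075)<.004]
            if len(Q)>20: r=cv2.minAreaRect(Q[:,:2].astype(np.float32)); print("   fork",len(Q),r,cv2.boxPoints(r).round(4).tolist())
E
python3 m.py
```

```text
scene top 0.10723393221893807 ((0.6901059746742249, -0.047440484166145325), (0.19275018572807312, 0.20143163204193115), 7.3920674324035645) [[0.58160001039505, 0.03999999910593033], [0.6075000166893005, -0.15970000624656677], [0.7986000180244446, -0.13490000367164612], [0.7727000117301941, 0.06480000168085098]]
 red [368. 193.] 85 [0.3765 0.1465 0.014 ] [0.343 0.138 0.01 ] [0.415 0.165 0.018]
 red [383. 196.] 96 [0.3996 0.1786 0.0138] [0.365 0.15  0.009] [0.423 0.202 0.018]
 red [360. 212.] 140 [0.5248 0.0734 0.1267] [0.511 0.065 0.083] [0.529 0.083 0.131]
 red [334. 257.] 142 [ 0.6274 -0.0085  0.1378] [ 0.617 -0.014  0.114] [ 0.631 -0.001  0.15 ]
side top 0.10422795809065266 ((0.6902005672454834, -0.047692157328128815), (0.19027869403362274, 0.20502829551696777), 7.172522068023682) [[0.5830000042915344, 0.042100001126527786], [0.6086000204086304, -0.16130000352859497], [0.7973999977111816, -0.13750000298023224], [0.7717999815940857, 0.06589999794960022]]
 red [274. 227.] 122 [ 6.216e-01 -5.000e-04  1.328e-01] [ 0.615 -0.012  0.11 ] [0.63  0.004 0.146]
 red [324. 272.] 231 [0.517  0.0842 0.1119] [0.507 0.067 0.076] [0.527 0.089 0.129]
 red [390. 347.] 502 [0.3871 0.1635 0.0099] [ 0.339  0.141 -0.001] [0.425 0.209 0.016]
 blue [357. 168.] 418 [ 0.418 -0.315  0.006] [ 0.49  -0.253  0.079]
   fork 277 ((0.4533129334449768, -0.28379449248313904), (0.05126534402370453, 0.06409581005573273), 77.33120727539062) [[0.4163999855518341, -0.301800012588501], [0.4790000021457672, -0.3158000111579895], [0.490200012922287, -0.26579999923706055], [0.427700012922287, -0.251800000667572]]
```

carry_out([
  [[0.02,-0.027,0,0,0,0.026,0.6],[0.04,-0.054,0,0,0,0.052,0.6],[0.06,-0.081,0,0,0,0.078,0.6],[0.08,-0.108,0,0,0,0.104,0.6],[0.1,-0.134,0,0,0,0.13,0.6]],
])

```text
time_s: 0.52
eef_pos: [0.322, 0.3951, 0.2309]
eef_rot: [-0.0, 0.132, 0.991, -0.0]
wrist_force: [-0.3, 0.1, 0.1]
opening: 0.6
grasp_force: 0.0
```

carry_out([
  [[0.02,-0.027,0,0,0,0.026,0.6],[0.04,-0.054,0,0,0,0.052,0.6],[0.06,-0.081,0,0,0,0.078,0.6],[0.08,-0.108,0,0,0,0.104,0.6],[0.1,-0.134,0,0,0,0.13,0.6]],
])

```text
time_s: 0.93
eef_pos: [0.4221, 0.261, 0.231]
eef_rot: [-0.0, 0.067, 0.998, -0.0]
wrist_force: [0.8, 0.4, -0.3]
opening: 0.598
grasp_force: 0.0
```

carry_out([
  [[0.02,-0.027,0,0,0,0.026,0.6],[0.04,-0.054,0,0,0,0.052,0.6],[0.06,-0.081,0,0,0,0.078,0.6],[0.08,-0.108,0,0,0,0.104,0.6],[0.1,-0.134,0,0,0,0.13,0.6]],
])

```text
time_s: 1.35
eef_pos: [0.5221, 0.1269, 0.2309]
eef_rot: [-0.0, 0.002, 1.0, -0.0]
wrist_force: [0.8, 0.7, 0.3]
opening: 0.601
grasp_force: 0.0
```

carry_out([
  [[0.02,-0.027,0,0,0,0.026,0.6],[0.04,-0.054,0,0,0,0.052,0.6],[0.06,-0.081,0,0,0,0.078,0.6],[0.08,-0.108,0,0,0,0.104,0.6],[0.08,-0.134,0,0,0,0.13,0.6]],
])

```text
time_s: 1.77
eef_pos: [0.6039, -0.0075, 0.2307]
eef_rot: [0.0, -0.062, 0.998, -0.0]
wrist_force: [-1.9, 0.3, 0.4]
opening: 0.6
grasp_force: 0.0
```

Run:
```python
from h import *
c=camera("wrist"); w=cloud(c); cv2.imwrite("pics/w1.png",c["pixels"][:,:,::-1])
h=cv2.cvtColor(c["pixels"],cv2.COLOR_RGB2HSV).astype(int)
red=((h[...,0]<6)|(h[...,0]>174))&(h[...,1]>190)&(h[...,2]>80)&(w[...,2]>.06)
k,l,s,ce=cv2.connectedComponentsWithStats(red.astype(np.uint8))
for i in range(1,k):
    if s[i,4]>60:
        P=w[l==i]; t=P[P[:,2]>P[:,2].max()-.004]; print(ce[i].round(),s[i,4],P.min(0).round(4),P.max(0).round(4),"top",t.mean(0).round(4),t.min(0).round(4),t.max(0).round(4))
print(c["cam_to_world"].round(3)); print(get_obs()["eef_pos"])
```

```text
[[-0.125 -0.948 -0.291  0.53 ]
 [ 0.992 -0.12  -0.036 -0.016]
 [-0.001 -0.294  0.956  0.373]
 [ 0.     0.     0.     1.   ]]
[ 0.60275631 -0.01183324  0.23040211]
```

View pics/w1.png

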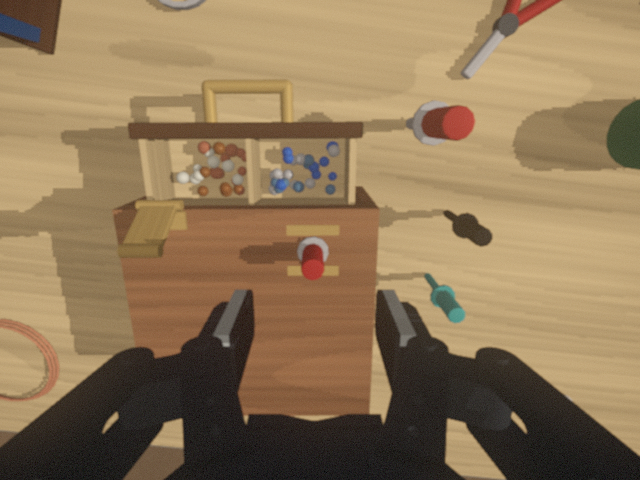

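The wrist view shows the pin collar at (312,250) and the handle top at (313,268), between the fingers. The drawer handle is at (247,87), the flap at (150,228) and the red decoy at (445,122).

Run:
```python
from h import *
c=camera("wrist"); w=cloud(c)
h=cv2.cvtColor(c["pixels"],cv2.COLOR_RGB2HSV).astype(int)
print(h[268,313],w[268,313],h[122,455],w[122,455])
red=((h[...,0]<8)|(h[...,0]>172))&(h[...,1]>190)&(h[...,2]>80)
k,l,s,ce=cv2.connectedComponentsWithStats(red.astype(np.uint8))
for i in range(1,k):
    if s[i,4]>60:
        P=w[l==i]; P=P[P[:,2]>.05]; 
        if len(P)<20: continue
        t=P[P[:,2]>np.percentile(P[:,2],95)-.008]; print(ce[i].round(),s[i,4],P.min(0).round(4),P.max(0).round(4),"top",t.mean(0).round(4),np.ptp(t,0).round(4))
def P(u,v): return w[v,u].round(4)
for n,u,v in(("collar L",300,245),("handle bar",247,86),("bar l",215,86),("bar r",280,86),("flap tip",145,250),("flap l",125,250),("flap r",160,250),("flap base",160,206),("panel",245,130),("fork",25,25)): print(n,P(u,v))
top=(abs(w[...,2]-.105)<.003)&(h[...,2]>20); top[280:]=0
```

```text
[  2 177 170] [ 0.619516   -0.01010284  0.14521908] [  4 172 172] [0.515916   0.06855421 0.12679439]
collar L [ 0.618  -0.0206  0.1049]
handle bar [ 0.5072 -0.075   0.0735]
bar l [ 0.5102 -0.0988  0.0747]
bar r [ 0.5041 -0.05    0.0743]
flap tip [ 0.6186 -0.1189  0.1505]
flap l [ 0.6206 -0.1323  0.1495]
flap r [ 0.6173 -0.1093  0.1507]
flap base [ 0.5984 -0.1246  0.1128]
panel [ 0.5389 -0.0717  0.0879]
fork [ 0.4801 -0.2679  0.033 ]
```

```bash
cat > r.py <<'E'
from h import *
c=camera("wrist"); w=cloud(c)
h=cv2.cvtColor(c["pixels"],cv2.COLOR_RGB2HSV).astype(int)
red=((h[...,0]<9)|(h[...,0]>170))&(h[...,1]>150)&(h[...,2]>80)
k,l,s,ce=cv2.connectedComponentsWithStats(red.astype(np.uint8))
for i in range(1,k):
    if s[i,4]>60:
        P=w[l==i]; P=P[P[:,2]>.05]
        if len(P)<40: continue
        t=P[abs(P[:,2]-np.percentile(P[:,2],90))<.004]; (x,y),rad=cv2.minEnclosingCircle(t[:,:2].astype(np.float32)); print(ce[i].round(),s[i,4],"top",t.mean(0).round(4),round(x,4),round(y,4),round(rad,4))
print(get_obs()["eef_pos"])
E
python3 r.py
```

```text
[456. 125.] 992 top [0.5173 0.0745 0.1267] 0.5175 0.0748 0.0107
[431. 131.] 73 top [0.5233 0.067  0.1071] 0.5231 0.0675 0.0042
[315. 266.] 641 top [ 0.6213 -0.0059  0.1447] 0.622 -0.0057 0.0078
[ 0.60148754 -0.00727674  0.23037804]
```

carry_out([
  [[0.01,0,-0.02,0,0,0,0.6],[0.019,0,-0.04,0,0,0,0.6],[0.019,0,-0.06,0,0,0,0.6],[0.019,0,-0.07,0,0,0,0.6],[0.019,0,-0.07,0,0,0,0.6]],
])

```text
time_s: 2.33
eef_pos: [0.6182, -0.0039, 0.158]
eef_rot: [-0.003, -0.062, 0.998, 0.001]
wrist_force: [-1.1, -0.1, -0.3]
opening: 0.601
grasp_force: 0.0
```

Run:
```python
from h import *
a=[]
for i in range(6):
    camera("side"); a.append(get_obs()["eef_pos"])
print(np.mean(a,0),np.std(a,0)); exec(open("r.py").read())
```

```text
[ 0.62087393 -0.00496918  0.16216327] [0.00079474 0.0003895  0.00111394]
[509.  83.] 2500 top [0.5175 0.0745 0.1266] 0.5176 0.0749 0.0109
[312. 278.] 1267 top [ 0.6213 -0.006   0.1448] 0.6219 -0.0057 0.008
[ 0.62136423 -0.00544705  0.16276952]
```

carry_out([
  [[0,-0.001,-0.016,0,0,0,0.6],[0,-0.001,-0.032,0,0,0,0.6],[0,-0.001,-0.046,0,0,0,0.6],[0,-0.001,-0.046,0,0,0,0.4],[0,-0.001,-0.046,0,0,0,0.15]],
])

```text
time_s: 3.1
eef_pos: [0.6204, -0.0064, 0.1152]
eef_rot: [-0.0, -0.062, 0.998, 0.0]
wrist_force: [-0.6, -0.2, -0.0]
opening: 0.326
grasp_force: 0.0
```

carry_out([
  [[0,0,0,0,0,0,0],[0,0,0,0,0,0,0],[0,0,0,0,0,0,0],[0,0,0,0,0,0,0],[0,0,0,0,0,0,0]],
])

```text
time_s: 3.52
eef_pos: [0.6216, -0.0066, 0.1167]
eef_rot: [0.001, -0.062, 0.998, -0.0]
wrist_force: [-1.0, -0.2, 6.0]
opening: 0.16
grasp_force: 58.8
```

carry_out([
  [[0,0,0.012,0,0,0,0],[0,0,0.036,0,0,0,0],[0,0,0.064,0,0,0,0],[0,0,0.09,0,0,0,0],[0,0,0.11,0,0,0,0]],
])

```text
time_s: 3.93
eef_pos: [0.6211, -0.0064, 0.2283]
eef_rot: [0.001, -0.062, 0.998, -0.0]
wrist_force: [0.1, -0.2, -0.5]
opening: 0.168
grasp_force: 59.1
```

carry_out([
  [[-0.008,-0.012,0,0,0,0,0],[-0.025,-0.04,0,0,0,0,0],[-0.042,-0.068,0,0,0,0,0],[-0.059,-0.096,0,0,0,0,0],[-0.076,-0.124,0,0,0,0,0]],
])

```text
time_s: 4.35
eef_pos: [0.5427, -0.1314, 0.2245]
eef_rot: [-0.001, -0.062, 0.998, 0.0]
wrist_force: [0.2, -0.7, -0.5]
opening: 0.164
grasp_force: 59.1
```

carry_out([
  [[-0.016,-0.025,0,0,0,0,0],[-0.034,-0.055,0,0,0,0,0],[-0.06,-0.085,0,0,0,0,0],[-0.085,-0.11,0,0,0,0,0],[-0.096,-0.123,0,0,0,0,0]],
])

```text
time_s: 4.77
eef_pos: [0.4451, -0.2556, 0.2244]
eef_rot: [-0.001, -0.061, 0.998, 0.0]
wrist_force: [-0.3, -0.0, -0.6]
opening: 0.168
grasp_force: 59.1
```

Run:
```python
from h import *
for n in("wrist","side","scene"):
    c=camera(n); cv2.imwrite(f"pics/{n}2.png",c["pixels"][:,:,::-1]); np.savez(f"{n}2.npz",w=cloud(c),p=c["pixels"],K=c["camera_matrix"],T=c["cam_to_world"])
print(get_obs()["eef_pos"])
```

```text
[ 0.44722771 -0.25420175  0.22476893]
```

View pics/wrist2.png

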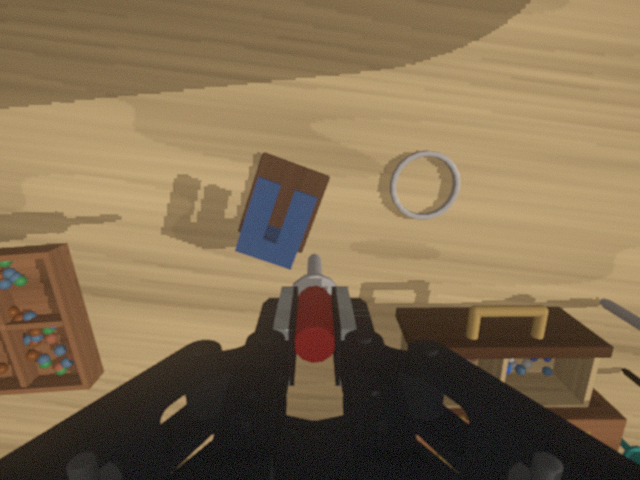

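The wrist view shows the pin held upright: handle (315,335), collar (314,282), tip (315,258). The whole fork is in view, with the notch running from (288,190) to (272,235).

```bash
cat > f.py <<'E'
from h import *
import sys
d=np.load(sys.argv[1]); w=d["w"]; h=cv2.cvtColor(d["p"],cv2.COLOR_RGB2HSV).astype(int)
m=(h[...,0]>100)&(h[...,0]<130)&(h[...,1]>120)&(abs(w[...,2]-.075)<.006)&(w[...,1]<-.2)&(w[...,0]<.55)
P=w[m]; print(len(P),np.median(P[:,2]))
r=cv2.minAreaRect(P[:,:2].astype(np.float32)); B=cv2.boxPoints(r); print(r,B.round(4).tolist())
# yaw: long axis; local coords
e=[B[1]-B[0],B[2]-B[1]]; a=max(e,key=np.linalg.norm); a=a/np.linalg.norm(a); a*=np.sign(a[0]); n=np.array([-a[1],a[0]])
print("yaw",np.arctan2(a[1],a[0]))
x=P[:,:2]@a; y=P[:,:2]@n; x0=x.min(); y0=y.min(); y1=y.max(); mid=(y0+y1)/2
print("len",np.ptp(x),"wid",y1-y0)
for s in (.005,.012,.02,.028,.036,.042,.048,.054,.06):
    k=abs(x-x0-s)<.0015
    if k.sum()>2:
        yy=np.sort(y[k]-mid); g=np.diff(yy); i=g.argmax() if len(g) else 0; print(s,k.sum(),yy[0].round(4),yy[-1].round(4),"gap",yy[i].round(4),yy[min(i+1,len(yy)-1)].round(4))
print("notch",(x0+.028)*a+mid*n)
E
python3 f.py wrist2.npz; python3 f.py side0.npz
python3 - <<'E'
from h import *
w=np.load("wrist2.npz")["w"]
for v,u in((258,315),(262,315),(270,315),(282,300),(282,330),(283,314),(345,315)): print(v,u,w[v,u].round(4))
E
```

```text
91 0.07511889741128197
((0.45434120297431946, -0.2874862253665924), (0.043958310037851334, 0.05986108258366585), 81.77760314941406) [[0.42160001397132874, -0.3050000071525574], [0.48080000281333923, -0.31349998712539673], [0.4871000051498413, -0.27000001072883606], [0.4278999865055084, -0.2615000009536743]]
yaw -0.1435077
len 0.05986109603499851 wid 0.04395829392410394
0.012 4 0.0095 0.0204 gap 0.0131 0.0204
0.02 5 -0.022 0.0181 gap -0.022 -0.0066
0.028 10 -0.0169 0.019 gap -0.0073 0.0085
0.036 7 -0.0126 0.0196 gap -0.0094 0.0075
0.042 5 -0.0098 0.0171 gap -0.0098 0.0063
notch [ 0.45243046 -0.2872101 ]
324 0.07360768336806367
((0.4536139667034149, -0.2841658890247345), (0.05122128129005432, 0.06490961462259293), 77.9256362915039) [[0.4165000021457672, -0.30239999294281006], [0.47999998927116394, -0.3160000145435333], [0.49070000648498535, -0.26589998602867126], [0.42719998955726624, -0.2522999942302704]]
yaw -0.21073757
len 0.0649096112655369 wid 0.05122130643362005
0.005 15 -0.0238 0.0248 gap -0.0082 0.0098
0.012 16 -0.0196 0.0232 gap -0.0065 0.0095
0.02 15 -0.0241 0.0232 gap -0.0063 0.0098
0.028 14 -0.025 0.0243 gap -0.0074 0.0072
0.036 14 -0.0199 0.0251 gap -0.0088 0.0071
0.042 12 -0.0251 0.0217 gap -0.0094 0.007
0.048 17 -0.0205 0.0225 gap -0.0105 -0.0027
0.054 18 -0.024 0.0248 gap -0.0009 0.0047
0.06 22 -0.0256 0.0246 gap -0.0256 -0.0161
notch [ 0.44925768 -0.28323402]
258 315 [ 0.4412 -0.2549  0.1756]
262 315 [ 0.442  -0.2548  0.1797]
270 315 [ 0.4424 -0.2548  0.1904]
282 300 [ 0.4382 -0.2621  0.217 ]
282 330 [ 0.4366 -0.2488  0.2169]
283 314 [ 0.4378 -0.2558  0.2172]
345 315 [ 0.4456 -0.2545  0.2533]
```

```bash
cat > g.py <<'E'
from h import *
import sys
for f in sys.argv[1:]:
    d=np.load(f); K=d["K"];T=d["T"];p=d["p"]; h=cv2.cvtColor(p,cv2.COLOR_RGB2HSV).astype(int); w=d["w"]
    v,u=np.mgrid[0:480,0:640]; r=np.stack([(u-K[0,2])/K[0,0],-(v-K[1,2])/K[1,1],-np.ones(u.shape)],-1)@T[:3,:3].T
    t=(.075-T[2,3])/r[...,2]; q=T[:3,3]+r*t[...,None]
    m=(h[...,0]>100)&(h[...,0]<130)&(h[...,1]>120)&(q[...,0]>.35)&(q[...,0]<.55)&(q[...,1]<-.2)&(q[...,1]>-.36)
    b=(m&(np.nan_to_num(w[...,2])>.066)).astype(np.uint8)
    # warp top plane into a 0.5 mm metric grid
    sel=m|(cv2.dilate(m.astype(np.uint8),np.ones((25,25)))>0)
    H,_=cv2.findHomography(np.c_[u[sel],v[sel]].astype(np.float32),((q[sel][:,:2]-[.38,-.35])*2000).astype(np.float32))
    G=cv2.warpPerspective((b*255),H,(300,300))>127
    Y,X=np.nonzero(G); P=np.c_[X,Y]/2000+[.38,-.35]
    best=None
    # template: fork 50 x L plate with notch, L free
    def sc(a):
        ya,cx,cy,L=a; x=(gx-cx)*np.cos(ya)+(gy-cy)*np.sin(ya); y=-(gx-cx)*np.sin(ya)+(gy-cy)*np.cos(ya)
        M=(x>-.028)&(x<L)&(abs(y)<.025)&~((x<.020)&(abs(y)<.006)); return -(M&G).sum()/(M|G).sum()
    gx,gy=np.meshgrid(np.arange(300)/2000+.38,np.arange(300)/2000-.35)
    from scipy.optimize import differential_evolution as de
    s=de(sc,[(-.45,0.1),(.43,.47),(-.30,-.265),(.022,.045)],seed=1,maxiter=60,popsize=12,polish=False)
    print(f,len(P),s.x.round(4),s.fun.round(3),T[:3,3].round(3))
E
python3 g.py wrist2.npz side0.npz scene0.npz side2.npz scene2.npz
```

```text
wrist2.npz 155 [-0.2509  0.4583 -0.2895  0.022 ] -0.019 [ 0.371 -0.264  0.367]
side0.npz 12200 [-0.2334  0.4497 -0.2796  0.037 ] -0.853 [0.496 0.673 0.839]
scene0.npz 10586 [-0.222   0.4482 -0.2865  0.0384] -0.908 [ 1.131 -0.185  0.769]
side2.npz 12056 [-0.2161  0.4494 -0.2793  0.0372] -0.862 [0.496 0.673 0.839]
scene2.npz 10145 [-0.1972  0.449  -0.2872  0.0373] -0.908 [ 1.131 -0.185  0.769]
```

```bash
python3 - <<'E'
from h import *
d=np.load("wrist2.npz"); h=cv2.cvtColor(d["p"],cv2.COLOR_RGB2HSV)
for v,u in((205,260),(215,300),(250,260),(240,272),(200,285)): print(h[v,u],d["w"][v,u].round(4))
E
sed -i 's/h\[...,1\]>120/h[...,1]>100/; s/>100)&(h\[...,0\]<130/>95)\&(h[...,0]<130/; s/>.066/>.070/' g.py; python3 g.py wrist2.npz side0.npz scene0.npz
```

```text
[108 111 117] [ 0.4384 -0.3002  0.0734]
[109 112 112] [ 0.442  -0.2669  0.0763]
[108 102 118] [ 0.4766 -0.297   0.0747]
[110  74  72] [ 0.4678 -0.2881  0.071 ]
[ 12 119  92] [ 0.445 -0.284  0.009]
wrist2.npz 9099 [-0.2252  0.4491 -0.2858  0.0359] -0.855 [ 0.371 -0.264  0.367]
side0.npz 11214 [-0.2099  0.4494 -0.281   0.037 ] -0.88 [0.496 0.673 0.839]
scene0.npz 11579 [-0.2221  0.4484 -0.2865  0.0418] -0.93 [ 1.131 -0.185  0.769]
```

carry_out([
  [[0.001,-0.008,-0.015,0,0,0,0],[0.002,-0.016,-0.03,0,0,0,0],[0.003,-0.024,-0.045,0,0,0,0],[0.004,-0.031,-0.06,0,0,0,0],[0.004,-0.031,-0.07,0,0,0,0]],
])

```text
time_s: 5.33
eef_pos: [0.4528, -0.2839, 0.1535]
eef_rot: [-0.001, -0.062, 0.998, 0.001]
wrist_force: [-0.9, -0.2, -0.5]
opening: 0.168
grasp_force: 59.1
```

```bash
python3 - <<'E'
from h import *
camera("scene")
ims=[]
for n in("wrist","scene","side"):
    c=camera(n); np.savez(f"{n}3.npz",w=cloud(c),p=c["pixels"],K=c["camera_matrix"],T=c["cam_to_world"])
    p=c["pixels"][:,:,::-1]
    cr={"wrist":p[130:380,170:470],"scene":p[170:320,80:230],"side":p[120:240,300:420]}[n]
    ims.append(cv2.resize(cr,(400,int(400*cr.shape[0]/cr.shape[1])),interpolation=cv2.INTER_CUBIC)[:400])
H=max(i.shape[0] for i in ims[:2]); 
cv2.imwrite("pics/c3.png",np.hstack([cv2.copyMakeBorder(i,0,H-i.shape[0],0,0,0) for i in ims[:2]]))
cv2.imwrite("pics/s3.png",ims[2])
print(get_obs()["eef_pos"])
E
python3 g.py wrist3.npz scene3.npz
```

```text
[ 0.45291689 -0.28351264  0.15531375]
wrist3.npz 7521 [-0.2047  0.4479 -0.2857  0.0329] -0.704 [ 0.378 -0.292  0.295]
scene3.npz 11083 [-0.2101  0.4486 -0.2867  0.0406] -0.909 [ 1.131 -0.185  0.769]
```

View pics/c3.png

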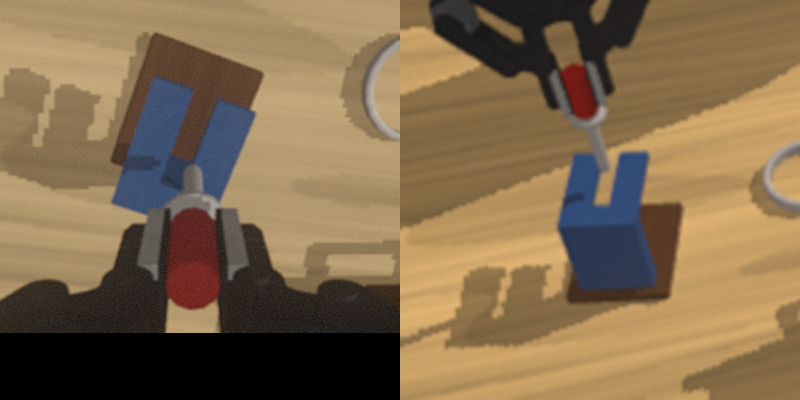

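The wrist and scene crops show the shank tip hovering just above the inner half of the notch, slightly to its +y side.

Run:
```python
from h import *
for n in("wrist3","scene3","side3"):
    d=np.load(n+".npz"); w=d["w"]; h=cv2.cvtColor(d["p"],cv2.COLOR_RGB2HSV).astype(int)
    m=(abs(w[...,0]-.45)<.02)&(abs(w[...,1]+.285)<.02)&(w[...,2]>.09)&(w[...,2]<.142)&(h[...,1]<90)
    P=w[m]; T=d["T"][:3,3]
    for a,b in((.094,.105),(.105,.12),(.12,.135)):
        k=(P[:,2]>a)&(P[:,2]<b)
        if k.sum()<4: continue
        s=np.median(P[k],0); dd=(s-T)[:2]; dd/=np.linalg.norm(dd); print(n,k.sum(),s.round(4),"axis~",(s[:2]+dd*.0035).round(4),np.ptp(P[k],0).round(4))
```

```text
wrist3 89 [ 0.449  -0.2821  0.0997] axis~ [ 0.4524 -0.2816] [0.0032 0.0076 0.0108]
wrist3 151 [ 0.4491 -0.2821  0.1131] axis~ [ 0.4526 -0.2817] [0.0042 0.0075 0.0146]
wrist3 11 [ 0.4487 -0.2827  0.1214] axis~ [ 0.4522 -0.2823] [0.0014 0.004  0.003 ]
scene3 13 [ 0.4551 -0.282   0.1   ] axis~ [ 0.4517 -0.2825] [0.0025 0.0065 0.0083]
scene3 28 [ 0.4557 -0.2815  0.1129] axis~ [ 0.4522 -0.282 ] [0.0055 0.0072 0.0145]
scene3 31 [ 0.4556 -0.2815  0.1281] axis~ [ 0.4521 -0.282 ] [0.0059 0.0075 0.014 ]
side3 9 [ 0.4537 -0.2793  0.1007] axis~ [ 0.4536 -0.2828] [0.0051 0.0066 0.0075]
side3 15 [ 0.453  -0.2796  0.1108] axis~ [ 0.4528 -0.2831] [0.0068 0.0064 0.0142]
side3 16 [ 0.4538 -0.2783  0.1277] axis~ [ 0.4536 -0.2818] [0.0057 0.0047 0.0142]
```

carry_out([
  [[-0.003,-0.004,-0.005,0,0,0,0],[-0.003,-0.004,-0.012,0,0,0,0],[-0.003,-0.004,-0.018,0,0,0,0],[-0.003,-0.004,-0.024,0,0,0,0],[-0.003,-0.004,-0.03,0,0,0,0]],
])

```text
time_s: 5.95
eef_pos: [0.4496, -0.2883, 0.1246]
eef_rot: [-0.0, -0.062, 0.998, 0.0]
wrist_force: [-0.0, 0.3, -0.8]
opening: 0.168
grasp_force: 59.1
```

Run:
```python
from h import *
ims=[]
for n in("wrist","scene"):
    c=camera(n); np.savez(f"{n}4.npz",w=cloud(c),p=c["pixels"],K=c["camera_matrix"],T=c["cam_to_world"])
    p=c["pixels"][:,:,::-1]; cr={"wrist":p[130:380,170:470],"scene":p[190:290,110:210]}[n]
    ims.append(cv2.resize(cr,(400,400),interpolation=cv2.INTER_CUBIC))
cv2.imwrite("pics/c4.png",np.hstack(ims)); o=get_obs(); print(o["eef_pos"],o["wrist_force"],o["torque"])
```

```text
[ 0.44896822 -0.2877507   0.12385739] [-0.26342974  0.3426246   0.33254498] [-0.04016974  0.00325412  0.02402328]
```

View pics/c4.png

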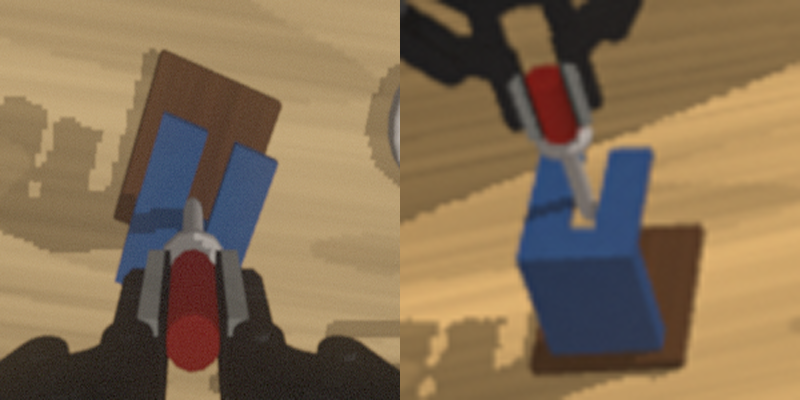

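Both crops show the shank tip inside the notch, and there is no contact force. I'll lower until the collar almost seats.

carry_out([
  [[0,0,-0.01,0,0,0,0],[0,0,-0.02,0,0,0,0],[0,0,-0.03,0,0,0,0],[0,0,-0.036,0,0,0,0],[0,0,-0.038,0,0,0,0]],
])

```text
time_s: 6.47
eef_pos: [0.4492, -0.2878, 0.0866]
eef_rot: [-0.001, -0.062, 0.998, 0.001]
wrist_force: [-6.8, 5.2, 18.1]
opening: 0.162
grasp_force: 61.3
```

carry_out([
  [[0,0,-0.001,0,0,0,0],[0,0,-0.001,0,0,0,0],[0,0,-0.002,0,0,0,0],[0,0,-0.002,0,0,0,0],[0,0,-0.002,0,0,0,0]],
])

```text
time_s: 6.88
eef_pos: [0.4492, -0.2879, 0.0866]
eef_rot: [-0.001, -0.062, 0.998, 0.001]
wrist_force: [-7.8, 7.0, 18.3]
opening: 0.17
grasp_force: 61.3
```

carry_out([
  [[0,0,0.001,0,0,0,0.2],[0,0,0.001,0,0,0,0.3],[0,0,0.001,0,0,0,0.45],[0,0,0.001,0,0,0,0.6],[0,0,0.001,0,0,0,0.6]],
])

```text
time_s: 7.3
eef_pos: [0.4496, -0.2883, 0.0859]
eef_rot: [-0.0, -0.062, 0.998, 0.0]
wrist_force: [-0.9, -0.1, -0.2]
opening: 0.6
grasp_force: 0.0
```

carry_out([
  [[0,0,0.01,0,0,0,0.6],[0,0,0.03,0,0,0,0.6],[0,0,0.06,0,0,0,0.6],[0,0,0.08,0,0,0,0.6],[0,0,0.1,0,0,0,0.6]],
])

```text
time_s: 7.72
eef_pos: [0.4499, -0.2887, 0.1885]
eef_rot: [0.0, -0.062, 0.998, -0.001]
wrist_force: [0.5, -0.0, -0.6]
opening: 0.598
grasp_force: 0.0
```

```bash
python3 - <<'E'
from h import *
c=camera("wrist");c2=camera("side"); o=get_obs(); print(o["eef_pos"],o["wrist_force"])
p=c["pixels"][130:430,170:470,::-1]; q=c2["pixels"][120:220,310:410,::-1]
cv2.imwrite("pics/c5.png",np.hstack([cv2.resize(x,(400,400),interpolation=cv2.INTER_CUBIC) for x in(p,q)]))
E
python3 r.py
```

```text
[ 0.45159321 -0.29025102  0.1909788 ] [-1.06512851  0.07065196  0.40311221]
[319. 240.] 595 top [ 0.4492 -0.2873  0.1148] 0.4521 -0.2866 0.0068
[ 0.45070109 -0.28942634  0.18872008]
```

View pics/c5.png

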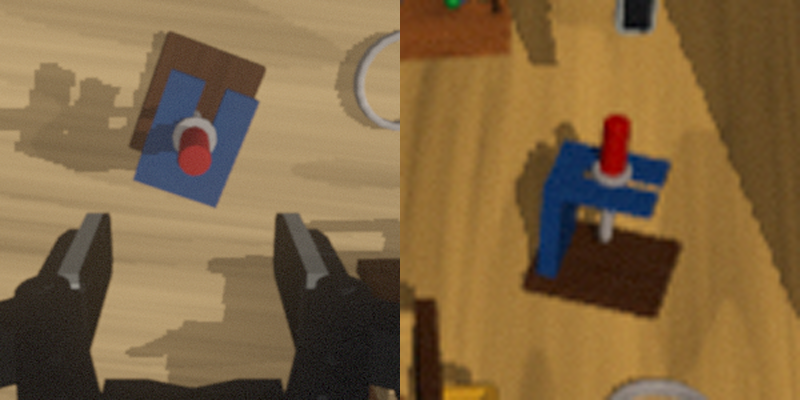

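The pin hangs in the notch by its collar: its top is at z=0.115 and the shank shows through below. Next is the drawer.

carry_out([
  [[0.002,0.02,0,0,0,0,0.3],[0.005,0.055,0,0,0,0,0],[0.008,0.09,0,0,0,0,0],[0.011,0.125,0,0,0,0,0],[0.014,0.16,0,0,0,0,0]],
])

```text
time_s: 8.28
eef_pos: [0.4627, -0.1266, 0.1851]
eef_rot: [-0.001, -0.062, 0.998, 0.001]
wrist_force: [0.6, 0.2, -0.1]
opening: 0.0
grasp_force: 0.0
```

carry_out([
  [[0.002,0.03,0,0,0,0,0],[0.002,0.055,0,0,0,0,0],[0.002,0.062,-0.015,0,0,0,0],[0.002,0.062,-0.04,0,0,0,0],[0.002,0.062,-0.065,0,0,0,0]],
])

```text
time_s: 8.7
eef_pos: [0.4656, -0.0654, 0.1204]
eef_rot: [0.0, -0.063, 0.998, -0.0]
wrist_force: [0.3, -0.8, -1.3]
opening: -0.002
grasp_force: 0.0
```

carry_out([
  [[0,0,-0.025,0,0,0,0],[0,0,-0.045,0,0,0,0],[0,0,-0.063,0,0,0,0],[0,0,-0.063,0,0,0,0],[0,0,-0.063,0,0,0,0]],
])

```text
time_s: 9.12
eef_pos: [0.4641, -0.0658, 0.057]
eef_rot: [-0.002, -0.062, 0.998, 0.001]
wrist_force: [-0.2, -0.1, -0.5]
opening: -0.001
grasp_force: 0.0
```

```bash
cat > d.py <<'E'
from h import *
C=np.array([.690,-.0476]); ya=.128; R=np.array([[np.cos(ya),np.sin(ya)],[-np.sin(ya),np.cos(ya)]])
o=get_obs(); print("tcp local",(R@(o["eef_pos"][:2]-C)).round(4),o["eef_pos"],o["wrist_force"])
for n in("side","scene"):
    c=camera(n); w=cloud(c); h=cv2.cvtColor(c["pixels"],cv2.COLOR_RGB2HSV).astype(int)
    l=(w[...,:2]-C)@R.T; z=w[...,2]
    m=(abs(z-.087)<.004)&(abs(l[...,1])<.085)&(l[...,0]<-.085)&(l[...,0]>-.2)&(h[...,2]<110)
    if m.sum(): print(n,"panel top lx",np.percentile(l[m][:,0],[2,20,50,80,98]).round(4),m.sum())
    m=(abs(z-.071)<.006)&(abs(l[...,1])<.03)&(l[...,0]<-.105)&(l[...,0]>-.22)&(h[...,1]>120)&(h[...,2]>110)
    if m.sum(): print(n,"bar lx",np.percentile(l[m][:,0],[5,50,95]).round(4),m.sum())
E
python3 d.py
```

```text
tcp local [-0.2263  0.0108] [ 0.46413262 -0.06582355  0.05696143] [-0.22211218 -0.10242835 -0.47729432]
side panel top lx [-0.1562 -0.154  -0.1506 -0.1471 -0.1451] 326
side bar lx [-0.1866 -0.1718 -0.1093] 216
scene panel top lx [-0.1553 -0.1519 -0.1469 -0.1453 -0.1439] 497
scene bar lx [-0.1863 -0.1794 -0.1335] 148
```

carry_out([
  [[0.005,0.0006,0,0,0,0,0],[0.01,0.0013,0,0,0,0,0],[0.015,0.0019,0,0,0,0,0],[0.018,0.0023,0,0,0,0,0],[0.021,0.0027,0,0,0,0,0]],
])

```text
time_s: 9.63
eef_pos: [0.4875, -0.0638, 0.0587]
eef_rot: [0.0, -0.062, 0.998, -0.0]
wrist_force: [0.6, 1.0, -0.1]
opening: 0.004
grasp_force: 0.0
```

carry_out([
  [[0.003,0.0004,0,0,0,0,0],[0.006,0.0008,0,0,0,0,0],[0.009,0.0012,0,0,0,0,0],[0.012,0.0015,0,0,0,0,0],[0.015,0.0019,0,0,0,0,0]],
])

```text
time_s: 10.05
eef_pos: [0.5017, -0.0617, 0.0582]
eef_rot: [-0.0, -0.062, 0.998, 0.0]
wrist_force: [-0.3, 0.2, 0.4]
opening: 0.001
grasp_force: 0.6
```

carry_out([
  [[0.003,0.0004,0,0,0,0,0],[0.006,0.0008,0,0,0,0,0],[0.009,0.0012,0,0,0,0,0],[0.012,0.0015,0,0,0,0,0],[0.015,0.0019,0,0,0,0,0]],
])

```text
time_s: 10.47
eef_pos: [0.5168, -0.0598, 0.0582]
eef_rot: [-0.0, -0.062, 0.998, 0.0]
wrist_force: [-1.8, 0.8, 0.0]
opening: -0.003
grasp_force: 0.6
```

```bash
python3 d.py
```

```text
tcp local [-0.1733  0.01  ] [ 0.51683994 -0.05978605  0.05818487] [-1.8004354   0.81887539  0.00456039]
side panel top lx [-0.1707 -0.1293 -0.1256 -0.1218 -0.1197] 347
side bar lx [-0.1597 -0.1479 -0.1072] 139
scene panel top lx [-0.1671 -0.1271 -0.1216 -0.1192 -0.1181] 460
scene bar lx [-0.1602 -0.1536 -0.1469] 130
```

carry_out([
  [[0.003,0.0004,0,0,0,0,0],[0.006,0.0008,0,0,0,0,0],[0.009,0.0012,0,0,0,0,0],[0.012,0.0015,0,0,0,0,0],[0.014,0.0018,0,0,0,0,0]],
])

```text
time_s: 10.98
eef_pos: [0.5311, -0.0581, 0.0583]
eef_rot: [0.0, -0.062, 0.998, -0.0]
wrist_force: [-1.6, -0.8, -0.2]
opening: -0.002
grasp_force: 0.6
```

carry_out([
  [[0.002,0.0003,0,0,0,0,0],[0.004,0.0005,0,0,0,0,0],[0.006,0.0008,0,0,0,0,0],[0.0075,0.001,0,0,0,0,0],[0.009,0.0012,0,0,0,0,0]],
])

```text
time_s: 11.4
eef_pos: [0.5399, -0.057, 0.0583]
eef_rot: [0.0, -0.062, 0.998, -0.0]
wrist_force: [-0.7, -0.4, 0.8]
opening: 0.002
grasp_force: 0.5
```

carry_out([
  [[0.001,0.0001,0,0,0,0,0],[0.002,0.0003,0,0,0,0,0],[0.003,0.0004,0,0,0,0,0],[0.004,0.0005,0,0,0,0,0],[0.005,0.0006,0,0,0,0,0]],
])

```text
time_s: 11.82
eef_pos: [0.5436, -0.0564, 0.0582]
eef_rot: [-0.001, -0.062, 0.998, 0.0]
wrist_force: [-7.9, -1.6, 4.3]
opening: 0.002
grasp_force: 3.9
```

carry_out([
  [[0.001,0.0001,0,0,0,0,0],[0.002,0.0003,0,0,0,0,0],[0.003,0.0004,0,0,0,0,0],[0.004,0.0005,0,0,0,0,0],[0.005,0.0006,0,0,0,0,0]],
])

```text
time_s: 12.23
eef_pos: [0.5484, -0.0558, 0.0582]
eef_rot: [-0.001, -0.062, 0.998, 0.0]
wrist_force: [-5.7, -1.7, 4.5]
opening: 0.001
grasp_force: 3.1
```

```bash
python3 d.py
```

```text
tcp local [-0.1414  0.0099] [ 0.54844525 -0.05582919  0.05818335] [-5.72214456 -1.72724554  4.45052101]
side panel top lx [-0.1426 -0.0988 -0.0974 -0.0958 -0.0949] 127
side bar lx [-0.1288 -0.122  -0.1071] 89
scene panel top lx [-0.1449 -0.1355 -0.1338 -0.1311 -0.1295] 41
scene bar lx [-0.1296 -0.1239 -0.121 ] 76
```

In the detent; keep going slowly.

carry_out([
  [[0.0007,0.0001,0,0,0,0,0],[0.0014,0.0002,0,0,0,0,0],[0.0021,0.0003,0,0,0,0,0],[0.0028,0.0004,0,0,0,0,0],[0.003,0.0004,0,0,0,0,0]],
])

```text
time_s: 12.75
eef_pos: [0.5534, -0.0553, 0.0584]
eef_rot: [0.001, -0.062, 0.998, -0.0]
wrist_force: [-0.4, -0.3, -0.4]
opening: 0.003
grasp_force: 0.5
```

carry_out([
  [[0.0007,0.0001,0,0,0,0,0],[0.0014,0.0002,0,0,0,0,0],[0.002,0.0003,0,0,0,0,0],[0.002,0.0003,0,0,0,0,0],[0.002,0.0003,0,0,0,0,0]],
])

```text
time_s: 13.17
eef_pos: [0.5535, -0.0552, 0.0582]
eef_rot: [-0.001, -0.062, 0.998, 0.0]
wrist_force: [-7.7, -2.1, 5.1]
opening: -0.002
grasp_force: 3.8
```

```bash
python3 d.py
```

```text
tcp local [-0.1364  0.0099] [ 0.55349488 -0.05517088  0.05818322] [-7.74991234 -2.05555346  5.09761134]
side panel top lx [-0.1414 -0.1384 -0.1355 -0.1326 -0.1298] 9
side bar lx [-0.1233 -0.1177 -0.1063] 66
scene panel top lx [-0.1396 -0.1309 -0.1295 -0.126  -0.1247] 43
scene bar lx [-0.1295 -0.123  -0.12  ] 24
```

carry_out([
  [[-0.005,-0.0006,0,0,0,0,0],[-0.02,-0.003,0,0,0,0,0],[-0.04,-0.005,0,0,0,0,0],[-0.04,-0.005,0.025,0,0,0,0],[-0.04,-0.005,0.06,0,0,0,0]],
])

```text
time_s: 13.68
eef_pos: [0.5112, -0.0589, 0.1156]
eef_rot: [-0.003, -0.062, 0.998, 0.002]
wrist_force: [0.0, -0.3, 1.1]
opening: -0.001
grasp_force: 0.0
```

carry_out([
  [[0,0,0.03,0,0,0,0],[0,0,0.06,0,0,0,0],[0,0,0.085,0,0,0,0],[0,0,0.085,0,0,0,0],[0,0,0.085,0,0,0,0]],
])

```text
time_s: 14.1
eef_pos: [0.5162, -0.0603, 0.2053]
eef_rot: [0.003, -0.062, 0.998, -0.001]
wrist_force: [-0.5, 0.3, -0.1]
opening: -0.001
grasp_force: 0.0
```

Run:
```python
from h import *
c=camera("wrist"); w=cloud(c); cv2.imwrite("pics/w6.png",c["pixels"][:,:,::-1]); print(get_obs()["eef_pos"])
C=np.array([.690,-.0476]); ya=.128; R=np.array([[np.cos(ya),np.sin(ya)],[-np.sin(ya),np.cos(ya)]])
l=(w[...,:2]-C)@R.T; z=w[...,2]
f=(abs(l[...,1]+.062)<.03)&(z>.115)&(z<.16)&(l[...,0]<-.03)&(l[...,0]>-.13)
P=np.c_[l[f],z[f]]; print("flap",len(P),np.percentile(P,[2,50,98],axis=0).round(4).tolist())
```

```text
[ 0.51502159 -0.059975    0.20350064]
flap 220 [[-0.0991, -0.0742, 0.1152], [-0.0947, -0.0659, 0.1204], [-0.0743, -0.0583, 0.1524]]
```

View pics/w6.png

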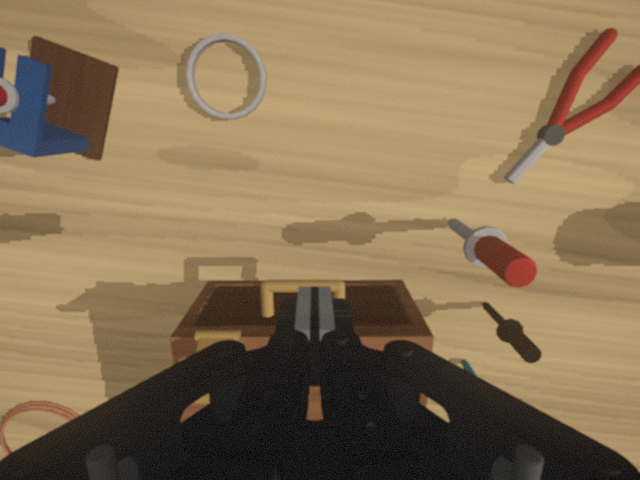

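The drawer is flush, the pin is still parked, and the flap is still up at (218,335). Now I go in behind the flap.

carry_out([
  [[0.029,-0.011,0,0,0,0,0],[0.058,-0.022,0,0,0,0,0],[0.087,-0.033,0,0,0,0,0],[0.116,-0.044,0,0,0,0,0],[0.1435,-0.054,0,0,0,0,0]],
])

```text
time_s: 14.57
eef_pos: [0.6587, -0.1142, 0.2006]
eef_rot: [-0.001, -0.062, 0.998, 0.001]
wrist_force: [-0.4, 0.5, 0.3]
opening: -0.0
grasp_force: 0.0
```

carry_out([
  [[0,0,0,0,0,0,0],[0,0,-0.025,0,0,0,0],[0,0,-0.05,0,0,0,0],[0,0,-0.072,0,0,0,0],[0,0,-0.072,0,0,0,0]],
])

```text
time_s: 14.98
eef_pos: [0.6533, -0.1122, 0.1234]
eef_rot: [-0.006, -0.062, 0.998, 0.003]
wrist_force: [-1.8, -0.5, -1.0]
opening: 0.0
grasp_force: 0.0
```

carry_out([
  [[-0.008,-0.001,0,0,0,0,0],[-0.016,-0.002,0,0,0,0,0],[-0.022,-0.0028,0,0,0,0,0],[-0.028,-0.0036,0,0,0,0,0],[-0.033,-0.0042,0,0,0,0,0]],
])

```text
time_s: 15.4
eef_pos: [0.6251, -0.1187, 0.133]
eef_rot: [0.001, -0.062, 0.998, -0.001]
wrist_force: [0.3, 0.7, 1.6]
opening: -0.002
grasp_force: 0.1
```

carry_out([
  [[-0.005,-0.0006,0,0,0,0,0],[-0.01,-0.0013,0,0,0,0,0],[-0.015,-0.0019,0,0,0,0,0],[-0.021,-0.0027,0,0,0,0,0],[-0.028,-0.0036,0,0,0,0,0]],
])

```text
time_s: 15.82
eef_pos: [0.5967, -0.1219, 0.1313]
eef_rot: [0.0, -0.062, 0.998, 0.0]
wrist_force: [0.5, -0.3, -0.4]
opening: 0.004
grasp_force: 0.0
```

```bash
cat > fl.py <<'E'
from h import *
C=np.array([.690,-.0476]); ya=.128; R=np.array([[np.cos(ya),np.sin(ya)],[-np.sin(ya),np.cos(ya)]])
o=get_obs(); print("tcp local",(R@(o["eef_pos"][:2]-C)).round(4),o["eef_pos"][2],o["wrist_force"])
for n in("side","scene","wrist"):
    c=camera(n); w=cloud(c); h=cv2.cvtColor(c["pixels"],cv2.COLOR_RGB2HSV).astype(int); l=(w[...,:2]-C)@R.T; z=w[...,2]
    f=(abs(l[...,1]+.062)<.02)&(z>.055)&(z<.16)&(l[...,0]<-.05)&(l[...,0]>-.15)&(h[...,0]>15)&(h[...,0]<32)&(h[...,1]>110)
    P=np.c_[l[f],z[f]]
    if len(P)>3: print(n,len(P),np.percentile(P,[2,50,98],axis=0).round(4).tolist())
E
python3 fl.py
```

```text
tcp local [-0.102  -0.0618] 0.131282951825483 [ 0.45138751 -0.26759838 -0.42842366]
side 267 [[-0.1301, -0.0781, 0.1035], [-0.1025, -0.0572, 0.1146], [-0.0792, -0.044, 0.1478]]
scene 427 [[-0.1273, -0.0788, 0.1069], [-0.096, -0.0657, 0.1131], [-0.0798, -0.0469, 0.1464]]
wrist 5579 [[-0.1457, -0.0773, 0.0877], [-0.1244, -0.0621, 0.1176], [-0.0947, -0.0471, 0.1242]]
```

carry_out([
  [[0,0,0,0,0,0,0],[0,0,0.02,0,0,0,0],[0,0,0.05,0,0,0,0],[0,0,0.08,0,0,0,0],[0,0,0.1,0,0,0,0]],
])

```text
time_s: 16.38
eef_pos: [0.5983, -0.1221, 0.2343]
eef_rot: [0.001, -0.062, 0.998, -0.001]
wrist_force: [1.1, -0.5, 0.3]
opening: 0.001
grasp_force: 0.0
```

carry_out([
  [[-0.02,0,0.02,0,0,0,0],[-0.05,0,0.03,0,0,0,0],[-0.08,0,0.04,0,0,0,0],[-0.11,0,0.04,0,0,0,0],[-0.12,0,0.04,0,0,0,0]],
])

```text
time_s: 16.8
eef_pos: [0.475, -0.1216, 0.272]
eef_rot: [0.0, -0.062, 0.998, -0.0]
wrist_force: [1.2, -0.5, 0.3]
opening: 0.0
grasp_force: 0.0
```

```bash
python3 fl.py
python3 - <<'E'
from h import *
a=camera("side")["pixels"][100:340,170:430,::-1]; b=camera("wrist")["pixels"][:,:,::-1]
cv2.imwrite("pics/f7.png",np.hstack([cv2.resize(a,(400,400)),cv2.resize(b,(400,400))]))
E
```

```text
tcp local [-0.2227 -0.0459] 0.27200736612425014 [ 1.21579444 -0.48731832  0.27090827]
side 195 [[-0.1043, -0.078, 0.0645], [-0.0961, -0.0557, 0.1058], [-0.0792, -0.045, 0.113]]
scene 285 [[-0.1006, -0.0793, 0.1065], [-0.0911, -0.0635, 0.1108], [-0.0794, -0.0467, 0.1161]]
```

View pics/f7.png

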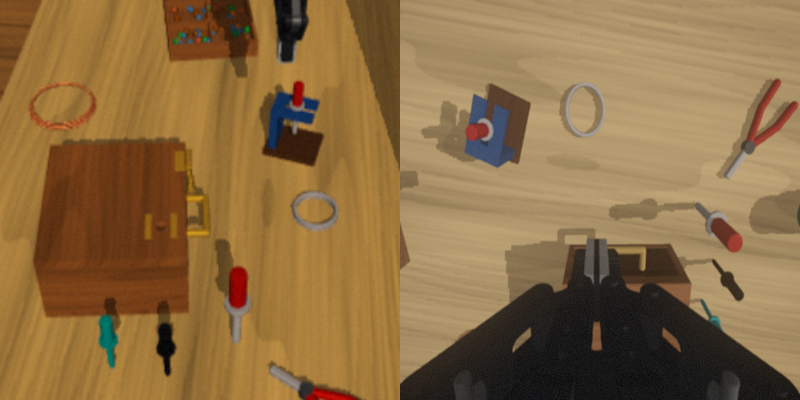

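The side view shows the drawer flush, the flap hanging in front of it at (190,180) and the pin parked at (297,100). The bangle, pliers and decoys are undisturbed.

```bash
python3 -c "
from bench import hand_in; print(hand_in())"
```

```text
the job is handed in; nothing more can be done
None
```

I parked the pin in the notch of the blue rest, pushed the drawer home slowly past its detent, then tipped the flap down in front of it. The camera images and force readings agreed with this, and I handed the job in at about 17 s; no verdict came back.

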